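Uncover the sighting mark and hold the mirror on it

ROBOT

A 6-joint arm with a two-finger parallel gripper is mounted at the origin on a cart in front of the work surface, level with it; the furniture and walls round the work are solid. World frame = base frame: x ahead of the robot, y to its left, z up, the work surface at z = 0. Lengths are in m, angles in rad, forces in N, time in s.
With the tool pointing down it reaches from about 0.35 to 0.95 m from the base axis. Payload 17.4 kg.
Tool frame: the origin (TCP) lies midway between the tips of the shut fingers; the grasp point (between the pads) lies 19 mm behind it; z points along the fingers, y is the direction in which the jaws open and shut (so a half turn about z gives the same grasp; the last joint's range is limited). The gripper opens to 93 mm and grips with 3 to 60 N. Pads are 15 mm wide; open, the fingers measure 128 mm over their backs; the gripper's body (75 mm by 188 mm) begins 65 mm behind the grasp point.
Start: joints at [-1.157, 0.116, 1.442, -0, 1.584, -0.038], TCP at [0.295, -0.607, 0.219] pointing down, gripper open.
Joint ranges: [-2.83, 2.83], [-0.83, 2.19], [0.07, 2.5], [-1.14, 4.28], [0.01, 3], [-2.97, 2.97]. Speed limits (rad/s): [1.89, 1.89, 2.22, 3.14, 3.14, 3.14].

INTERFACE

Orientations are given as a rotation vector (axis times angle).
In Python, from cell import env, cams gives the robot as it stands.
- The arm moves only by the shell command python3 -m handwheel 'ROWS' [OPENING] [FORCE]. ROWS is JSON, a list that holds one entry, the list of rows, each a list of 4 numbers: the shift along the tool's x, y, z in cm, then the turn about the tool's z in rad. A call has 1 to 10 rows; each row is the pose to reach, as a shift and turn from the pose commanded when the call began, along the tool's axes at that moment; what a row does not reach only later rows make up. A row lasts 1/8 s, in which the tool goes at most 62.5 mm and 10.7 degrees, less where a joint would pass 70% of its speed; a pose out of reach is approached as far as the arm can. A call with a gripper value outside its range is refused whole. OPENING is the opening, from 0 (shut) to 1 (fully open), set as the call begins (- or left out, the last holds). The fingers move at their own pace and stop on an object; FORCE is the grip in N (left out, the last holds). Time passes only in rows, so rows that repeat a pose let the fingers close. It gives the time, the measured TCP pose, the force and the opening at its end, in the units of the state.
- env.sense(): the state, without advancing time (a new reading comes with each control period).
- cams.camera(name): name is "scene" or "side" or "wrist"; returns a dict with "frame" (480x640x3 uint8, blue, green, red), "range_z" (480x640 float32, m along the optical axis (not along the pixel's ray), 0 where there is no reading), "mtx" (3x3 intrinsics, pixels), "rvec" (rotation vector, rad) and "tvec" (3), from world to camera coordinates, as OpenCV has them. Camera axes: x right, y down, z forward; pixel columns grow to the right and rows downward; lengths in m; the calibration is good to about 2 mm. A picture is of the moment at which its call begins.
- env.sign_off(): hands the job in, once; it reports no verdict.
The state is a dict: "time_s": time; "qpos": joint angles; "joint_vel": joint speeds; "joint_efforts": joint torques, N m; "ee_pos": TCP position; "tool_rot": TCP orientation; "ft_force": force on the tool from outside, world axes, zero at the start; "moment": the same for the moment, N m; "width": finger opening in m.
Only numpy, scipy, OpenCV 4.12 (cv2) and the standard library are available. Lean on these libraries where they do the work, as an engineer would, in place of code of your own. Each camera call takes 0.05 s, during which the arm holds its last target. There are 200 camera calls.

TASK

The open lid of the sample case hides the sighting mark on the post behind it. Lower the lid gently until it is fully shut, then turn the sprung mirror by the tab on its top until the small camera on the stand, looking into the middle of the mirror, sees the middle of that mark, and finish while still holding the tab there: the mirror springs back if let go. Leave the glassware and the other loose things where they stand.

Things in the scene. Friction and masses are not known exactly. Their poses are not given: they have to be found in the camera images.
- case: Grey sample case, 100 (x) by 130 (y) by 50 mm high without lid, fixed to the table, left of the middle. Origin: centre of its underside, on the table; z up; +x points from its front to its hinge side. The hinge line lies along y at x = +50 mm, z = 50 mm. A post with a white sighting plate is fixed behind the hinge; the front faces roughly towards the mirror.
- lid (a joint): Angle of the case's lid about its hinge: 0 = shut, about 1.5 to 1.75 = standing open (the start), rad. The lid is a 6 mm plate, 104 mm from hinge to front edge; its hinge is stiff (about 0.16 N m of friction), so it stays where it is left and does not fall.
- lid_bar (a point): Middle of the round steel grip bar on the lid's free edge: 12 mm diameter, 40 mm long, parallel to the hinge, both ends free to be taken between two fingers. It lies 126 mm from the hinge line and (lid shut) 3 mm above it: 53 mm above the table when shut, about 175 mm when open. A 26 mm wide tongue joins it to the lid's edge, 22 mm away.
- mark (a point): Middle of the sighting mark: a black ring and cross, 44 mm across, on a white upright plate 60 by 60 by 4 mm behind the case, 100 mm above the table; in the case's frame at x = 85, y = 0, z = 100 mm, facing -x of the case. Its plate reaches up to 130 mm.
- stand: Sighting stand, fixed to the table: aluminium base 220 by 80 by 12 mm, a small grey camera at one end, the mirror at the other. Origin: on the table under the mirror's vertical turning axis. +x points from camera to mirror. The camera's lens front is at x = -100 mm; it looks level along +x, 100 mm above the table. Its housing is 38 mm wide, its top 119 mm above the table.
- mirror_turn (a joint): Turn q of the mirror about its vertical axis, rad, 0 to 1.3, growing clockwise seen from above. At 0 it squarely faces the camera; its normal points at pi - q (counter-clockwise from the stand's +x), so the reflected line of sight leaves at pi - 2q. Glass 60 x 60 mm, centre on the axis 100 mm above the table, frame top 134 mm. A spring (0.1 N m/rad) returns it to 0.1, where it starts.
- mirror: The turning mirror with its tab. Origin: on the table on the vertical turning axis (same point as the stand's); x = the mirror face's normal (out of the glass), z up. Frame 68 by 68 mm, 66 to 134 mm above the table.
- tab (a point): Middle of the upright grey tab on the mirror's top, turning with it, to be taken between two fingers from above: 9 mm thick along the mirror's normal, 34 mm wide along its face, 28 mm tall, centred on the turning axis 160 mm above the table (146 to 174 mm).
- sight: Flat dark steel needle on the stand's dial under the mirror, 61 mm long, 18 mm above the table, geared to turn twice as far as the mirror: it always points along the camera's line of sight after the mirror. Origin on the table on the mirror's axis; its x axis is that line seen from above, z up. The camera sees the mark when the mark lies over this x axis.
- beaker: Glass beaker, 60 mm wide, 71 mm high, loose, a bystander. Origin: centre of its underside.
- dropper_bottle: Brown dropper bottle with a black cap, 52 mm wide, 116 mm high, loose, a bystander. Origin: centre of its underside.
- flask: Conical glass flask, 68 mm wide, 127 mm high, loose, a bystander. Origin: centre of its underside.
- stopper: Clear stopper with a broad flange, 68 mm wide, 37 mm high, loose, a bystander. Origin: centre of its underside.
- petri_dish: Shallow round glass dish, 67 mm wide, 14 mm high, loose, a bystander. Origin: centre of its underside.
- squeeze_bottle: White wash bottle with a red spout, 90 mm over the spout, 204 mm high, loose, a bystander. Origin: centre of its underside.

How it is judged:
By the outcome, as a careful person would: the job done as asked, in the order asked, and still so for the second after the job is handed in, while the arm keeps its last pose, push and grip.
It also fails if it takes over 48 s, if anything falls off the work surface, if the arm or the gripper's body presses on something with over 40 N, if the wrist force passes 120 N, or if a joint passes its speed limit or range.

## Working session

There is one attempt and no reset: what is moved stays moved. The work goes in short steps, Python scripts to look and compute and a shell command to move; the robot and the scene stay as the last step left them, time stands still between calls to the robot, and variables do not carry over. Pictures are saved under pics/ and viewed, about 8 in all and at most 12, crops included, and the job is handed in when it is done.

```bash
mkdir -p pics; ls
cat > h.py <<'E'
import numpy as np, cv2
from cell import env, cams
from scipy.spatial.transform import Rotation as R
def grab(n):
    c=cams.camera(n); c['R']=cv2.Rodrigues(np.array(c['rvec'],float))[0]; c['t']=np.array(c['tvec'],float).reshape(3); return c
def ray(c,u,v):
    d=c['R'].T@np.linalg.inv(c['mtx'])@np.array([u,v,1.]); return -c['R'].T@c['t'], d
def onz(c,u,v,z):
    o,d=ray(c,u,v); return o+d*(z-o[2])/d[2]
def pt(c,u,v):
    o,d=ray(c,u,v); return o+d*float(c['range_z'][int(v),int(u)])
def cloud(c):
    z=c['range_z']; v,u=np.nonzero(z>0); d=np.linalg.inv(c['mtx'])@np.array([u,v,np.ones(len(u))])
    return u,v,((d*z[v,u]).T-c['t'])@c['R']
def proj(c,p): 
    q=c['mtx']@(c['R']@np.array(p)+c['t']); return q[:2]/q[2]
E
python3 - <<'E'
from h import *
a=grab('scene');b=grab('side')
cv2.imwrite('pics/a.png',a['frame']);cv2.imwrite('pics/b.png',b['frame'])
import pickle; pickle.dump((a,b),open('p0.pkl','wb'))
s=env.sense();print(s)
for c in(a,b): print(-c['R'].T@c['t'],c['R'][2])
E
```

```text
pics
{'time_s': 0.1, 'qpos': array([-1.15678981e+00,  1.16410290e-01,  1.44223972e+00,  6.66939026e-07,
        1.58403608e+00, -3.78377383e-02]), 'joint_vel': array([-4.64706702e-04,  9.86917719e-05, -3.55557742e-03, -1.07741294e-03,
        1.65932475e-04,  6.75551501e-04]), 'joint_efforts': array([ 2.53696744e-03, -7.22889090e+01, -6.23864365e+01,  7.81043689e-02,
        2.27131904e-02, -7.72118301e-05]), 'ee_pos': array([ 0.2946058 , -0.60707939,  0.2179721 ]), 'tool_rot': array([-3.06071137e+00, -7.03492310e-01,  3.20008724e-04]), 'ft_force': array([ 0.24403654, -1.03469602,  0.3513455 ]), 'moment': array([-0.04927321,  0.01562782, -0.02530643]), 'width': 0.09277036413858383}
[ 1.06171206 -0.21765189  1.02560086] [-0.50142222  0.20169959 -0.84136379]
[1.31471163 0.06620872 0.72889189] [-0.79443668 -0.03704161 -0.60621636]
```

View pics/a.png

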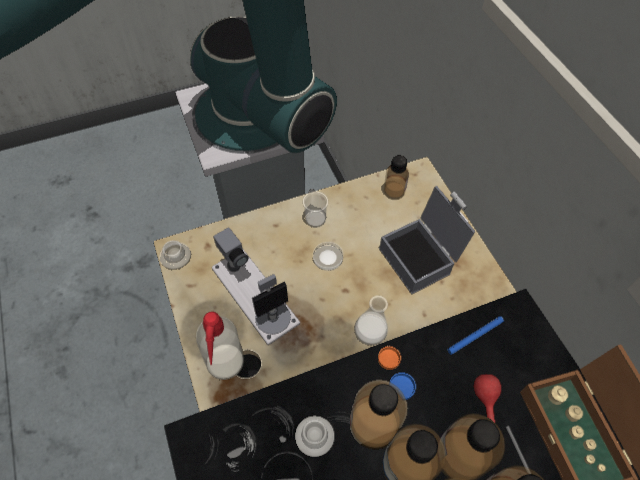

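View pics/b.png

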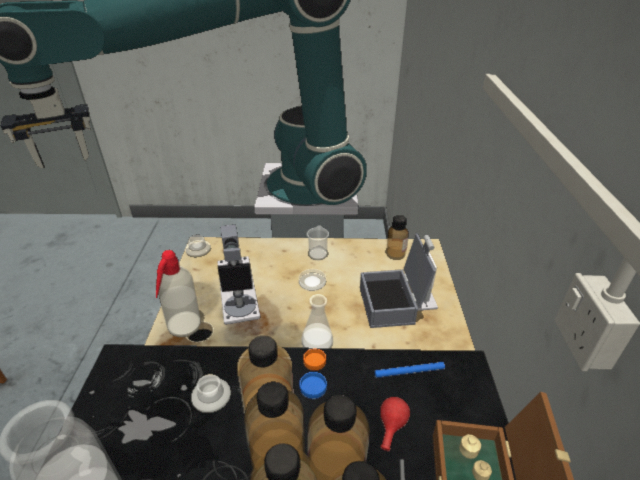

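The pictures show the stand with its camera at about (230,245) and its mirror at (270,300), and the open case at (420,255) with the lid on its right. The grip bar is at (458,200). Next, enlarged crops to read points from.

Run:
```python
import pickle,cv2,numpy as np
a,b=pickle.load(open('p0.pkl','rb'))
L=cv2.resize(a['frame'][170:310,360:490],None,fx=4,fy=4,interpolation=cv2.INTER_CUBIC)
M=cv2.resize(a['frame'][220:360,200:310],None,fx=4,fy=4,interpolation=cv2.INTER_CUBIC)[:560]
I=np.hstack([L,M])[:, :960]
print(I.shape)
cv2.imwrite('pics/c.png',cv2.resize(I,None,fx=.83,fy=.83)) # scale 3.32
```

```text
(560, 960, 3)
```

View pics/c.png

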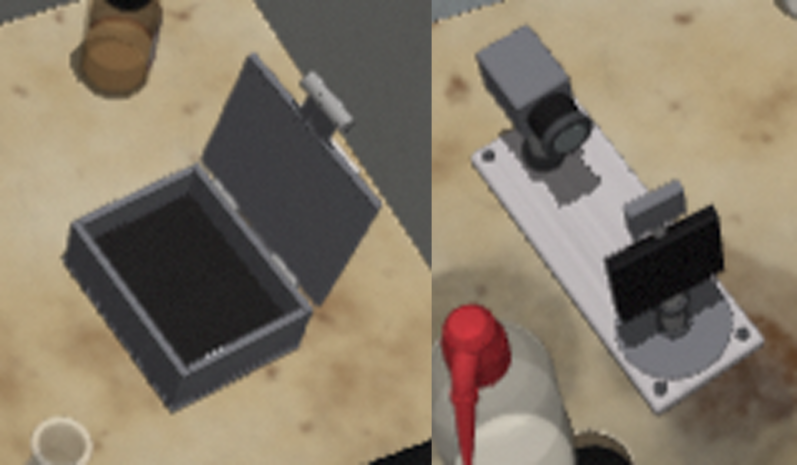

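Run:
```python
from h import *
import pickle
a,b=pickle.load(open('p0.pkl','rb'))
f=lambda x,y:(x/3.32+360,y/3.32+170); g=lambda x,y:((x-431.6)/3.32+200,y/3.32+220)
P=[onz(a,*f(*p),.05) for p in[(75,222),(185,375),(310,310),(198,165)]]
print(np.round(P,4)); print([np.linalg.norm(P[i]-P[i-1]).round(4) for i in range(4)])
for p in[(308,80),(345,125)]: print('bar',[onz(a,*f(*p),z).round(4) for z in(.17,.181)])
B=[onz(a,*g(*p),.012) for p in[(474,158),(658,412),(762,340)]]
print(np.round(B,4),np.linalg.norm(B[1]-B[0]),np.linalg.norm(B[2]-B[1]))
for n,c in(('a',a),('b',b)):
    u,v,p=cloud(c)
    m=(p[:,2]>.148)&(p[:,2]<.182)&(abs(p[:,0]-B[2][0])<.15)&(abs(p[:,1]-B[2][1])<.1)&(c['frame'][v,u].min(1)>50)
    q=p[m]; q=q[(c['frame'][v,u][m].max(1).astype(int)-c['frame'][v,u][m].min(1))<25]
    print(n,'tab',len(q),q.mean(0).round(4) if len(q) else '',q.min(0) if len(q) else '',q.max(0) if len(q) else'')
    # bar
    m=(p[:,2]>.155)&(p[:,2]<.2)&(np.linalg.norm(p[:,:2]-P[2][:2]/2-P[3][:2]/2,axis=1)<.1)&(c['frame'][v,u].min(1)>95)
    q=p[m];print(n,'bar',len(q),q.mean(0).round(4),q.min(0),q.max(0))
    # needle/dial? bystanders heights
```

```text
[[0.5168 0.1468 0.05  ]
 [0.643  0.1619 0.05  ]
 [0.6303 0.2559 0.05  ]
 [0.5056 0.2415 0.05  ]]
[np.float64(0.0953), np.float64(0.1271), np.float64(0.0948), np.float64(0.1255)]
bar [array([0.5426, 0.2747, 0.17  ]), array([0.5493, 0.2683, 0.181 ])]
bar [array([0.5799, 0.2786, 0.17  ]), array([0.5861, 0.2722, 0.181 ])]
[[ 0.4342 -0.2119  0.012 ]
 [ 0.6428 -0.1569  0.012 ]
 [ 0.6219 -0.0832  0.012 ]] 0.2157673956067425 0.07665263357241833
a tab 204 [ 0.5952 -0.1311  0.1658] [ 0.5862057  -0.14804107  0.14809782] [ 0.59982443 -0.11346262  0.17793364]
a bar 97 [0.563  0.2724 0.1776] [0.52025246 0.26106695 0.15507275] [0.58719111 0.2808086  0.18313076]
b tab 198 [ 0.5946 -0.1267  0.1642] [ 0.5867115  -0.14257309  0.14812653] [ 0.60091445 -0.11034621  0.1766574 ]
b bar 99 [0.5664 0.2763 0.1771] [0.51184389 0.26429017 0.15507235] [0.62295826 0.28549652 0.18244723]
```

Run:
```python
from h import *
import pickle
a,b=pickle.load(open('p0.pkl','rb'))
for n,u,v,z in[('dropper cap',399,161,.116),('flask top',378,303,.127),('beaker top',314,198,.071),('petri',328,257,.014),('squeeze body',225,363,.02),('squeeze spout tip',210,365,.17),('squeeze top',213,320,.2),('stopper',174,252,.02)]: print(n,onz(a,u,v,z).round(3))
M=R.from_rotvec(env.sense()['tool_rot']).as_matrix();print(M.round(3))
bar=np.array([.566,.274,.174]); yaw=.118
jy=M[:2,1];ang=np.arctan2(jy[1],jy[0]);print('jaw angle',ang)
tgt=bar+[0,0,.1]; print('shift cm tool',(M.T@(tgt-env.sense()['ee_pos'])*100).round(1))
```

```text
dropper cap [0.386 0.241 0.116]
flask top [0.688 0.049 0.127]
beaker top [0.381 0.042 0.071]
petri [0.501 0.028 0.014]
squeeze body [ 0.652 -0.247  0.02 ]
squeeze spout tip [ 0.708 -0.266  0.17 ]
squeeze top [ 0.647 -0.239  0.2  ]
stopper [ 0.371 -0.28   0.02 ]
[[ 0.9    0.437 -0.   ]
 [ 0.437 -0.9    0.001]
 [ 0.    -0.001 -1.   ]]
jaw angle -1.1189520359461342
shift cm tool [ 62.9 -67.4  -5.5]
```

```bash
python3 -m handwheel '[[[0,0,-5,0],[4,-4,-9,0],[8,-9,-9,-0.1],[12,-13,-9,-0.2],[16,-17,-9,-0.35],[20,-21,-9,-0.5],[24,-25.5,-9,-0.65],[28,-30,-9,-0.8],[32,-34,-9,-0.95],[36,-38,-9,-1.1]]]' 1 12
python3 - <<'E'
from h import *
s=env.sense();M=R.from_rotvec(s['tool_rot']).as_matrix()
print(np.arctan2(M[1,1],M[0,1]),(M.T@(np.array([.555,.235,.30])-s['ee_pos'])*100).round(1))
E
```

```text
time_s: 1.35
ee_pos: [0.4527, -0.1064, 0.3086]
tool_rot: [2.237, 2.206, 0.0]
ft_force: [-0.3, -0.8, -0.7]
width: 0.093
-0.014148713907021432 [34.3  9.7  0.9]
```

```bash
python3 -m handwheel '[[[4.5,1.3,0,0],[9,2.6,0,-0.04],[13.5,3.9,0.2,-0.08],[18,5.2,0.4,-0.1],[22.5,6.5,0.6,-0.13],[27,7.8,0.9,-0.13],[31.5,9,0.9,-0.13],[34.3,9.7,0.9,-0.13],[34.3,9.7,0.9,-0.13],[34.3,9.7,0.9,-0.13]]]'
python3 - <<'E'
from h import *
w=grab('wrist');a=grab('scene')
I=np.hstack([cv2.resize(w['frame'],(480,360)),cv2.resize(a['frame'][150:310,360:500],(315,360))])
cv2.imwrite('pics/d.png',I)
import pickle;pickle.dump((w,a),open('p1.pkl','wb'))
s=env.sense();print(s['ee_pos'],-w['R'].T@w['t'],w['R'][2])
for c in (w,):
    u,v,p=cloud(c); d=p[:,:2]-[.568,.2512]
    m=(p[:,2]>.165)&(p[:,2]<.19)&(np.linalg.norm(p[:,:2]-[.566,.274],axis=1)<.06)
    q=p[m];print(len(q),q.mean(0),q.min(0),q.max(0)); 
    print(u[m].min(),u[m].max(),v[m].min(),v[m].max())
E
```

```text
time_s: 2.6
ee_pos: [0.556, 0.2324, 0.2994]
tool_rot: [-2.095, -2.341, 0.001]
ft_force: [0.2, -0.2, -0.4]
width: 0.093
[0.55606952 0.23198103 0.29984597] [0.54762051 0.30725622 0.46462026] [ 0.03095317 -0.27188284 -0.96183243]
744 [0.56297027 0.27475758 0.17741384] [0.5426848  0.266755   0.17141568] [0.58312823 0.28223804 0.18092555]
313 363 175 189
```

View pics/d.png

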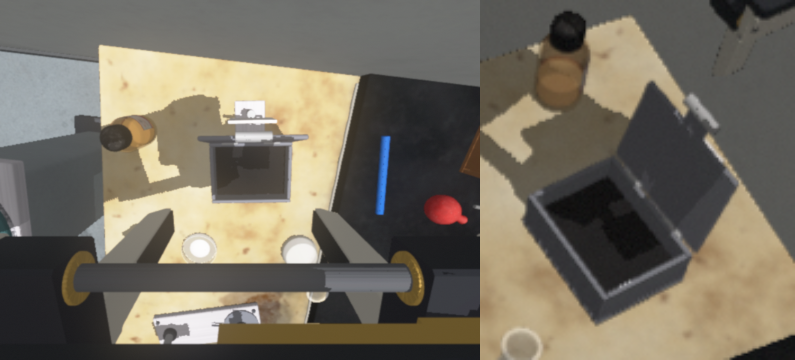

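The wrist view shows the bar in the middle, with its ends at about columns 313 and 363 of rows 175–189 in full-size pixels. The white plate is just behind it. Refining bar, plate and hinge.

Run:
```python
from h import *
import pickle
w,a=pickle.load(open('p1.pkl','rb'))
u,v,p=cloud(w)
def pca(q): 
    e,V=np.linalg.eigh(np.cov((q[:,:2]-q[:,:2].mean(0)).T)); d=V[:,1]*np.sign(V[0,1]); t=(q[:,:2]-q[:,:2].mean(0))@d; mid=q[:,:2].mean(0)+d*(t.min()+t.max())/2
    return mid.round(4),np.arctan2(d[1],d[0]).round(3),np.ptp(t).round(4),len(q)
m=(p[:,2]>.168)&(np.linalg.norm(p[:,:2]-[.566,.274],axis=1)<.06)&(p[:,2]<.19)
print('bar',pca(p[m]))
m=(abs(p[:,2]-.128)<.006)&(np.linalg.norm(p[:,:2]-[.564,.29],axis=1)<.06)&(w['frame'][v,u].min(1)>140)
print('plate top',m.sum(),pca(p[m]) if m.sum()>5 else '')
m=(abs(p[:,2]-.05)<.004)&(np.linalg.norm(p[:,:2]-[.574,.2],axis=1)<.1)&(p[:,1]<.2)
q=p[m]; r=cv2.minAreaRect(q[:,:2].astype(np.float32)); print('rim',len(q),cv2.boxPoints(r).round(4).tolist())
s=env.sense();M=R.from_rotvec(s['tool_rot']).as_matrix();print(np.arctan2(M[1,1],M[0,1]),(M.T@(np.array([.563,.2745,.159])-s['ee_pos'])*100).round(2))
```

```text
bar (array([0.563 , 0.2748]), np.float64(0.113), np.float64(0.0401), 744)
plate top 312 (array([0.5614, 0.2875]), np.float64(0.131), np.float64(0.0589), 312)
rim 822 [[0.5070000290870667, 0.19949999451637268], [0.5127999782562256, 0.1444000005722046], [0.642799973487854, 0.15790000557899475], [0.6370999813079834, 0.21299999952316284]]
0.11013297468133128 [ 4.15  1.15 14.08]
```

```bash
python3 -m handwheel '[[[2,0.6,3,0],[4.15,1.15,6,0],[4.15,1.15,9,0],[4.15,1.15,11,0],[4.15,1.15,13,0],[4.15,1.15,14,0],[4.15,1.15,14,0]]]' && python3 -m handwheel '[[[0,0,0,0],[0,0,0,0],[0,0,0,0],[0,0,0,0],[0,0,0,0],[0,0,0,0]]]' 0.35 12
python3 - <<'E'
from h import *
s=env.sense();print(s['ee_pos'],s['ft_force'],s['width'])
w=grab('scene');cv2.imwrite('pics/e.png',cv2.resize(w['frame'][120:320,360:560],(600,600)))
th0=1.741
for t in np.arange(1.741,-.01,-.0871): print(round(t,2),round((-126*np.cos(t)+3*np.sin(t)+126*np.cos(th0)-3*np.sin(th0))/10,2),round((126*np.sin(th0)+3*np.cos(th0)-126*np.sin(t)-3*np.cos(t))/10,2))
E
```

```text
time_s: 3.58
ee_pos: [0.563, 0.2752, 0.1594]
tool_rot: [-2.095, -2.341, 0.001]
ft_force: [-0.0, 0.6, -0.2]
width: 0.0932
time_s: 4.32
ee_pos: [0.5629, 0.2754, 0.1597]
tool_rot: [-2.095, -2.341, 0.0]
ft_force: [-1.4, -0.7, 1.5]
width: 0.0397
[0.56289399 0.27535995 0.15967369] [-1.43249901 -0.67383166  1.51012839] 0.03967444916040682
1.74 0.0 -0.0
1.65 -1.09 -0.16
1.57 -2.18 -0.23
1.48 -3.28 -0.21
1.39 -4.37 -0.09
1.31 -5.44 0.13
1.22 -6.5 0.44
1.13 -7.52 0.84
1.04 -8.5 1.32
0.96 -9.44 1.89
0.87 -10.33 2.54
0.78 -11.15 3.27
0.7 -11.91 4.06
0.61 -12.6 4.92
0.52 -13.2 5.83
0.43 -13.73 6.79
0.35 -14.18 7.8
0.26 -14.53 8.83
0.17 -14.79 9.9
0.09 -14.96 10.98
-0.0 -15.03 12.08
```

View pics/e.png

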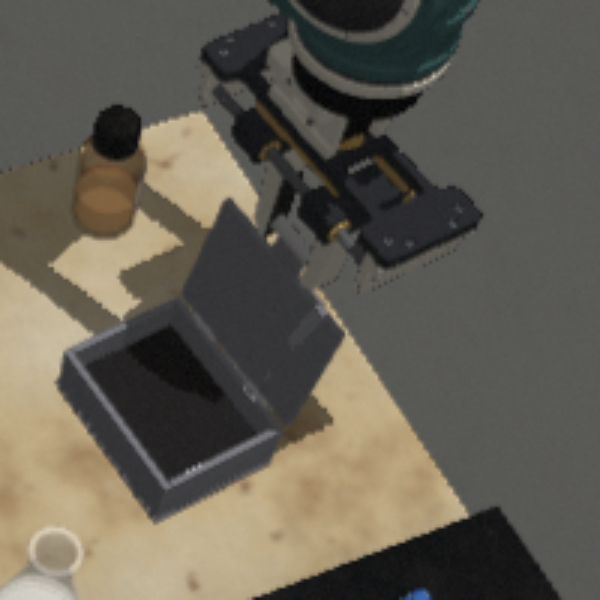

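Grip confirmed: the width is 39.7 mm, which matches the 40 mm bar, held by its ends. Now lowering along the arc.

```bash
python3 -m handwheel '[[[-0.5,0,-0.1,0],[-1.1,0,-0.16,0],[-1.65,0,-0.2,0],[-2.2,0,-0.23,0],[-2.7,0,-0.23,0],[-3.3,0,-0.21,0],[-3.8,0,-0.16,0],[-4.4,0,-0.09,0],[-4.9,0,0.02,0],[-5.44,0,0.13,0]]]' && python3 -m handwheel '[[[-0.53,0,0.15,0],[-1.06,0,0.31,0],[-1.57,0,0.5,0],[-2.08,0,0.71,0],[-2.58,0,0.94,0],[-3.06,0,1.19,0],[-3.54,0,1.47,0],[-4.0,0,1.76,0],[-4.45,0,2.08,0],[-4.89,0,2.41,0]]]'
```

```text
time_s: 5.62
ee_pos: [0.5695, 0.221, 0.1587]
tool_rot: [2.094, 2.341, 0.002]
ft_force: [6.7, 2.6, -0.3]
width: 0.0398
time_s: 6.88
ee_pos: [0.5756, 0.1723, 0.1352]
tool_rot: [2.094, 2.339, 0.004]
ft_force: [11.0, 1.3, 2.3]
width: 0.04
```

```bash
python3 -m handwheel '[[[-0.42,0.05,0.35,0],[-0.82,0.1,0.73,0],[-1.2,0.1,1.11,0],[-1.58,0.1,1.52,0],[-1.93,0.1,1.94,0],[-2.27,0.1,2.38,0],[-2.58,0.1,2.82,0],[-2.87,0.1,3.29,0],[-3.14,0.1,3.76,0],[-3.4,0.1,4.25,0]]]'
```

```text
time_s: 8.12
ee_pos: [0.5799, 0.1387, 0.092]
tool_rot: [2.094, 2.34, 0.002]
ft_force: [7.8, -1.2, 2.1]
width: 0.0401
```

```bash
python3 -m handwheel '[[[-0.23,0.05,0.5,0],[-0.45,0.1,1.01,0],[-0.63,0.1,1.52,0],[-0.8,0.1,2.04,0],[-0.94,0.1,2.57,0],[-1.06,0.1,3.11,0],[-1.15,0.1,3.65,0],[-1.23,0.1,4.19,0],[-1.27,0.1,4.7,0],[-1.29,0.1,5.0,0]]]'
python3 - <<'E'
from h import *
s=env.sense();print(s['ee_pos'],s['ft_force'],s['width'])
a=grab('scene');b=grab('side');cv2.imwrite('pics/f.png',np.hstack([cv2.resize(a['frame'][170:310,360:500],(400,400)),cv2.resize(b['frame'][210:350,330:470],(400,400))]))
E
```

```text
time_s: 9.38
ee_pos: [0.5816, 0.1264, 0.0414]
tool_rot: [-2.095, -2.341, 0.0]
ft_force: [2.2, -0.5, 1.1]
width: 0.0397
[0.58158007 0.12639107 0.04137151] [ 2.17066169 -0.54607783  1.07685251] 0.039706409653397355
```

View pics/f.png

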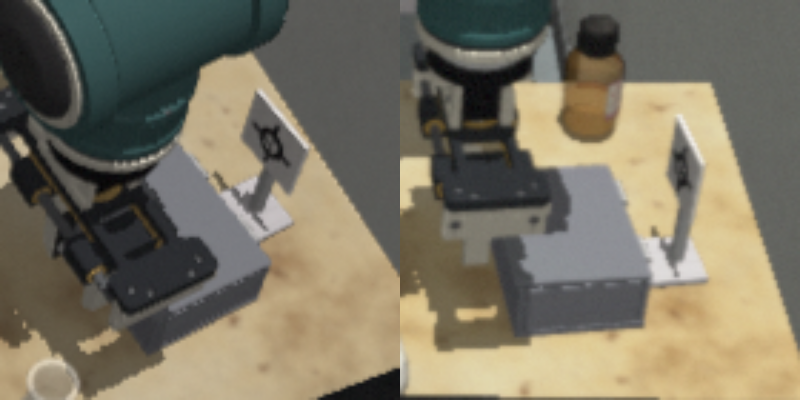

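The mark is now in view and the lid is nearly shut. By the numbers it is about 2 mm short at the bar, so I press down gently until it stops.

```bash
python3 -m handwheel '[[[0,0,0.1,0],[0,0,0.2,0],[0,0,0.25,0],[0,0,0.3,0],[0,0,0.3,0]]]'; python3 -m handwheel '[[[0,0,0.05,0],[0,0,0.1,0],[0,0,0.1,0]]]'
```

```text
time_s: 10.1
ee_pos: [0.5816, 0.1263, 0.0387]
tool_rot: [-2.095, -2.341, -0.0]
ft_force: [2.0, -1.5, 1.4]
width: 0.04
time_s: 10.48
ee_pos: [0.5816, 0.1263, 0.0377]
tool_rot: [-2.095, -2.341, 0.0]
ft_force: [2.0, -2.2, 0.8]
width: 0.0397
```

```bash
python3 -m handwheel '[[[0,0,0.1,0],[0,0,0.15,0],[0,0,0.15,0]]]'; python3 -m handwheel '[[[0,0,0.1,0],[0,0,0.15,0],[0,0,0.15,0]]]';  python3 - <<'E'
from h import *
c=grab('side');import pickle
u,v,p=cloud(c)
# lid top plane heights, case frame
o=np.array([.5668,.2506]);X=np.array([-.11,.994]);Y=np.array([.994,.11])
x=(p[:,:2]-o)@X;y=(p[:,:2]-o)@Y
for x0 in(-.1,-.08,-.06,-.04,-.02,-.005):
    m=(abs(x-x0)<.005)&(abs(y)<.06)&(p[:,2]>.04)&(p[:,2]<.07); print(x0,m.sum(),np.median(p[m,2]).round(4))
E
```

```text
time_s: 10.85
ee_pos: [0.5818, 0.1263, 0.0373]
tool_rot: [2.095, 2.341, 0.0]
ft_force: [-4.6, -2.2, 12.7]
width: 0.04
time_s: 11.22
ee_pos: [0.5818, 0.1264, 0.0364]
tool_rot: [2.094, 2.341, 0.001]
ft_force: [-7.7, -2.7, 18.4]
width: 0.04
-0.1 40 0.057
-0.08 66 0.0568
-0.06 103 0.0573
-0.04 162 0.0573
-0.02 165 0.0574
-0.005 163 0.0573
```

Resistance rose to 18 N and the lid depths are level at 57 mm along its length, so the lid is shut. Releasing and going to the mirror.

```bash
python3 -m handwheel '[[[0,0,-0.2,0],[0,0,-0.2,0],[0,0,-0.2,0],[0,0,-0.2,0],[0,0,-0.2,0],[0,0,-1,0],[0,0,-3,0],[0,0,-7,0],[0,0,-12,0],[0,0,-18,0]]]' 1 15
python3 - <<'E'
from h import *
s=env.sense();M=R.from_rotvec(s['tool_rot']).as_matrix();print((M.T@(np.array([.59,-.15,.27])-s['ee_pos'])*100).round(2))
E
```

```text
time_s: 12.52
ee_pos: [0.5811, 0.1262, 0.2175]
tool_rot: [2.095, 2.341, 0.0]
ft_force: [0.2, 0.2, 0.8]
width: 0.0934
[-27.55  -2.17  -5.25]
```

```bash
python3 -m handwheel '[[[-3,0,-2,0],[-6.5,-0.5,-4,0],[-10,-1,-5,0],[-14,-1.2,-5.2,0],[-18,-1.5,-5.2,0],[-22,-1.8,-5.2,0],[-26,-2.1,-5.2,0],[-29.5,-2.2,-5.2,0],[-29.5,-2.2,-5.2,0],[-29.5,-2.2,-5.2,0]]]'
python3 - <<'E'
from h import *
import pickle
w=grab('wrist');a=grab('scene');pickle.dump((w,a),open('p2.pkl','wb'))
s=env.sense();print(s['ee_pos'])
cv2.imwrite('pics/g.png',np.hstack([cv2.resize(w['frame'],(480,360)),cv2.resize(a['frame'][220:360,200:324],(319,360))]))
u,v,p=cloud(w)
def pca(q):
    e,V=np.linalg.eigh(np.cov((q[:,:2]-q[:,:2].mean(0)).T)); d=V[:,1]; t=(q[:,:2]-q[:,:2].mean(0))@V
    mid=q[:,:2].mean(0)+V@((t.min(0)+t.max(0))/2)
    return mid.round(4),np.arctan2(d[1],d[0]).round(3)%np.pi,np.ptp(t,axis=0).round(4),len(q)
n=np.linalg.norm(p[:,:2]-[.595,-.129],axis=1)
m=(n<.04)&(p[:,2]>.165)&(p[:,2]<.18);print('tab',pca(p[m]),np.median(p[m,2]))
m=(n<.05)&(abs(p[:,2]-.134)<.004);print('frame',pca(p[m]) if m.sum()>5 else m.sum())
E
```

```text
time_s: 13.78
ee_pos: [0.5923, -0.1689, 0.2678]
tool_rot: [2.095, 2.341, 0.001]
ft_force: [0.5, 0.0, 0.2]
width: 0.093
[ 0.59244068 -0.16839375  0.26747677]
tab (array([ 0.5928, -0.1306]), np.float64(1.735), array([0.009, 0.034]), 570) 0.17294395502818538
frame (array([ 0.5969, -0.13  ]), np.float64(1.753), array([0.0108, 0.0681]), 581)
```

View pics/g.png

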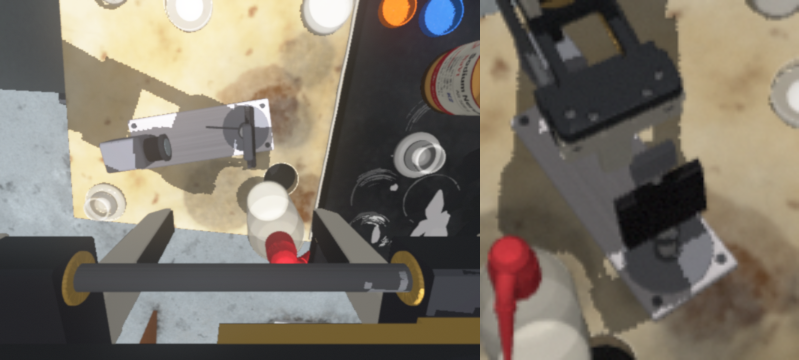

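The wrist view shows the tab at about (250,125) with the needle to its left at (205,127). The measured tab is 9 × 34 mm with its top at 173 mm, as specified.

Run:
```python
from h import *
import pickle
w,a=pickle.load(open('p2.pkl','rb'))
s=env.sense();M=R.from_rotvec(s['tool_rot']).as_matrix();print(np.arctan2(M[1,1],M[0,1]),(M.T@(np.array([.5928,-.1306,.144])-s['ee_pos'])*100).round(2))
# needle: dark thin on plate, z~.018
f=w['frame'];g=f.max(2)
u,v,p=cloud(w)
d=p[:,:2]-[.5928,-.1306]; r=np.hypot(*d.T)
for lo,hi in((.035,.07),):
    q=np.array([onz(w,x,y,.018) for x,y in zip(u,v)]) if False else None
x0,y0=proj(w,[.5928,-.1306,.018]);print('axis px',x0,y0)
cv2.imwrite('pics/h.png',cv2.resize(f[120:240,220:370],(750,600),interpolation=cv2.INTER_CUBIC))
```

```text
0.1118712532722029 [ 3.75  0.45 12.35]
axis px 327.28707145957253 171.6890446610698
```

View pics/h.png

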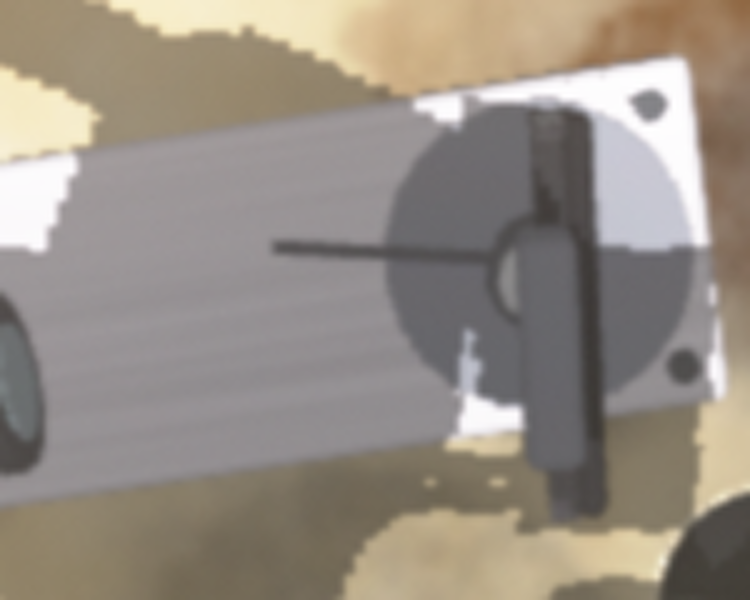

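```bash
python3 - <<'E'
from h import *
import pickle
w,a=pickle.load(open('p2.pkl','rb'))
k=lambda x,y,z:onz(w,x/5+220,y/5+120,z)
def ang(p,q): d=q-p; return np.arctan2(d[1],d[0])
t,b=k(275,247,.018),k(487,258,.018)
print('needle',ang(b,t)%(2*np.pi),t,b)
print('stand yaw',ang(k(98,145,.012),k(683,57,.012)),ang(k(0,503,.012),k(722,398,.012)),'end edge-pi/2',ang(k(722,398,.012),k(683,57,.012))-np.pi/2)
print('dial',k(540,252,.014), 'tip-axis',np.linalg.norm(t[:2]-[.5928,-.1306]),ang(np.array([.5928,-.1306,.018]),t))
E
python3 -m handwheel '[[[2,0.3,3,-0.03],[3.75,0.45,6,-0.06],[3.75,0.45,9,-0.06],[3.75,0.45,11,-0.06],[3.75,0.45,12.3,-0.06],[3.75,0.45,12.3,-0.06],[3.75,0.45,12.3,-0.06]]]'; python3 -m handwheel '[[[0,0,0,0],[0,0,0,0],[0,0,0,0],[0,0,0,0],[0,0,0,0],[0,0,0,0],[0,0,0,0],[0,0,0,0]]]' 0 15
```

```text
needle 3.202152261796575 [ 0.53317635 -0.13469401  0.018     ] [ 0.58154916 -0.13176098  0.018     ]
stand yaw 0.25541797220430235 0.2577342119286786 end edge-pi/2 0.25555781477558415
dial [ 0.59353678 -0.12940317  0.014     ] tip-axis 0.05976403981796941 -3.0730360711598
time_s: 14.75
ee_pos: [0.5932, -0.1317, 0.1448]
tool_rot: [2.023, 2.402, 0.001]
ft_force: [0.6, -0.6, 0.2]
width: 0.0928
time_s: 15.75
ee_pos: [0.5928, -0.1315, 0.1438]
tool_rot: [2.024, 2.403, 0.0]
ft_force: [0.2, 0.5, -0.6]
width: 0.0176
```

```bash
python3 -m handwheel '[[[0,0,0,0],[0,0,0,0],[0,0,0,0],[0,0,0,0],[0,0,0,0]]]' 0 40 && python3 -m handwheel '[[[0,0,0,0.09],[0,0,0,0.18],[0,0,0,0.27],[0,0,0,0.36],[0,0,0,0.45],[0,0,0,0.54],[0,0,0,0.62],[0,0,0,0.7],[0,0,0,0.76],[0,0,0,0.79]]]' && python3 -m handwheel '[[[0,0,0,0],[0,0,0,0]]]';  python3 - <<'E'
from h import *
import pickle
w=grab('wrist');a=grab('scene');b=grab('side');pickle.dump((w,a,b),open('p3.pkl','wb'))
s=env.sense();M=R.from_rotvec(s['tool_rot']).as_matrix();print(np.arctan2(M[1,1],M[0,1]),s['moment'])
A=np.array([.5932,-.1302])
out=[]
for n,c in(('w',w),('a',a),('b',b)):
    x,y=proj(c,[A[0]-.005,A[1]+.035,.018]);x,y=int(x),int(y);print(n,x,y)
    h=40 if n!='w' else 60
    x=min(max(x,h),639-h);y=min(max(y,h),479-h);print(x,y,h)
    out.append(cv2.resize(c['frame'][y-h:y+h,x-h:x+h],(266,400),interpolation=cv2.INTER_CUBIC) if 0 else cv2.resize(c['frame'][y-h:y+h,x-h:x+h],(266,266),interpolation=cv2.INTER_CUBIC))
cv2.imwrite('pics/i.png',np.hstack(out))
E
```

```text
time_s: 16.38
ee_pos: [0.5929, -0.1315, 0.1438]
tool_rot: [2.023, 2.403, 0.0]
ft_force: [2.9, 0.1, -1.1]
width: 0.0087
time_s: 17.62
ee_pos: [0.5919, -0.1314, 0.1437]
tool_rot: [-2.792, -1.437, 0.003]
ft_force: [-7.1, 2.2, 2.6]
width: 0.0089
time_s: 17.88
ee_pos: [0.5919, -0.1313, 0.1437]
tool_rot: [-2.791, -1.439, 0.003]
ft_force: [-7.2, 1.8, 2.2]
width: 0.0082
-0.6189362767898661 [0.46711423 1.03486799 0.12200818]
w 293 198
293 198 60
a 288 309
288 309 40
b 253 303
253 303 40
```

View pics/i.png

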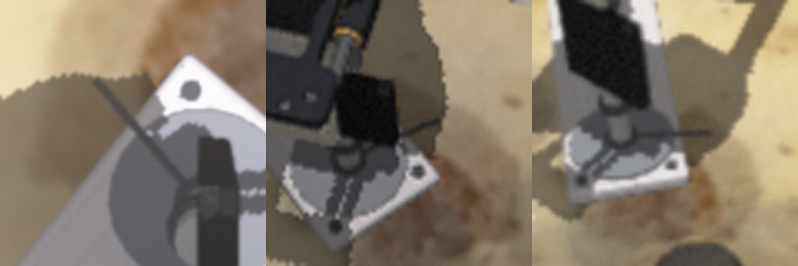

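The wrist panel shows the needle running from its tip at (97,82) to (187,183). The tip also appears at (438,122) in the scene panel and at (710,132) in the side panel.

Run:
```python
from h import *
import pickle
w,a,b=pickle.load(open('p3.pkl','rb'))
A=np.array([.5932,-.1302])
an=lambda d:np.arctan2(d[1],d[0])
s=2.217
t=onz(w,97/s+233,82/s+138,.018);n=onz(w,187/s+233,183/s+138,.018)
print('wrist',t,n,an(t-n),an(t[:2]-A),np.linalg.norm(t[:2]-A))
s=3.325
for c,x,y,o in((a,438-266,122,(248,269)),(b,710-532,132,(213,263))):
    t=onz(c,x/s+o[0],y/s+o[1],.018);print(t,an(t[:2]-A),np.linalg.norm(t[:2]-A))
# mark: fresh from scene and side: white plate face
for nm,c in(('a',a),('b',b)):
    u,v,p=cloud(c); f=c['frame'][v,u].astype(int)
    m=(np.linalg.norm(p[:,:2]-[.562,.286],axis=1)<.04)&(p[:,2]>.066)&(p[:,2]<.134)
    q=p[m];print(nm,'plate',len(q),((q.min(0)+q.max(0))/2).round(4),np.ptp(q,axis=0).round(3))
    x,y=proj(c,[.5618,.2853,.1]);print(x,y)
    dk=m&(f.max(1)<90)
    q=p[dk];print(' dark ring',len(q),q.mean(0).round(4),((q.min(0)+q.max(0))/2).round(4),np.ptp(q,axis=0).round(3))
    mk=q.mean(0); print(' bearing',an(mk[:2]-A))
print('rows',an(np.array([.5618,.2853])-A))
```

```text
wrist [ 0.58851714 -0.0716197   0.018     ] [ 0.59324897 -0.12100137  0.018     ] 1.6663261367939404 1.6505658443980675 0.05876717627078541
[ 0.58982475 -0.0706604   0.018     ] 1.6274248637751034 0.05963518994987776
[ 0.58585337 -0.06687989  0.018     ] 1.6863034696095591 0.06374487272008422
a plate 463 [0.5617 0.2868 0.1007] [0.062 0.014 0.065]
454.74306265377186 220.18700566469985
 dark ring 125 [0.5618 0.2844 0.1012] [0.5608 0.2842 0.0957] [0.047 0.008 0.055]
 bearing 1.6464377423982317
b plate 305 [0.5614 0.2906 0.102 ] [0.063 0.012 0.062]
426.99031332193937 269.71486566227037
 dark ring 62 [0.5609 0.2878 0.1013] [0.5619 0.2877 0.1022] [0.041 0.006 0.039]
 bearing 1.647915425443309
rows 1.6462245534275977
```

Run:
```python
from h import *
import pickle
w,a,b=pickle.load(open('p3.pkl','rb'))
A=np.array([.5932,-.1302]);d=np.array([np.cos(1.65),np.sin(1.65)]);nn=np.array([-d[1],d[0]])
for nm,c in(('w',w),('a',a),('b',b)):
    g=c['frame'].astype(np.float32).sum(2);L=[]
    for r in np.arange(.016,.057,.002):
        o=np.arange(-.006,.0061,.0005)
        P=np.array([proj(c,[*(A+r*d+k*nn),.018]) for k in o],np.float32)
        s=cv2.remap(g,P[:,:1],P[:,1:],cv2.INTER_LINEAR).ravel()
        wt=np.clip(np.median(s)-s-25,0,None)
        if wt.sum()>40: L.append((r,(wt*o).sum()/wt.sum()))
    L=np.array(L)
    if len(L)>4:
        k=np.polyfit(L[:,0],L[:,1],1); res=L[:,1]-np.polyval(k,L[:,0]); ok=abs(res)<.001
        k=np.polyfit(L[ok,0],L[ok,1],1); print(nm,len(L),ok.sum(),'angle',1.65+np.arctan(k[0]),'offset at axis mm',k[1]*1e3, 'rms',res[ok].std()*1e3,(L[:,1]*1e3).round(1))
```

```text
w 21 21 angle 1.6467947629574187 offset at axis mm 0.2769646910241422 rms 0.11896577807314972 [ 0.2  0.1  0.2  0.1  0.1  0.2  0.2  0.1  0.4  0.6  0.2  0.1  0.3  0.2
  0.1  0.   0.1  0.1  0.  -0.   0.1]
a 17 15 angle 1.550004541242429 offset at axis mm 6.27756737960308 rms 0.5317515007176868 [4.4 4.1 4.3 4.7 3.7 4.1 2.1 1.7 1.3 1.2 1.1 1.5 1.4 1.7 1.7 0.9 1.2]
b 5 5 angle 1.6532899725874068 offset at axis mm 3.0790127751630316 rms 0.30481556088832085 [3.  3.1 3.7 3.4 2.9]
```

The needle measures 1.6468 rad in the wrist view against a mark bearing of 1.647 rad. One last check before handing in.

Run:
```python
from h import *
a=grab('scene');cv2.imwrite('pics/j.png',a['frame'])
u,v,p=cloud(a);o=np.array([.5668,.2506]);x=(p[:,:2]-o)@[-.11,.994];y=(p[:,:2]-o)@[.994,.11]
print([np.median(p[(abs(x-k)<.005)&(abs(y)<.06)&(p[:,2]>.04)&(p[:,2]<.07),2]).round(4) for k in(-.1,-.07,-.04,-.01)])
s=env.sense();print(s['time_s'],s['ft_force'],s['width'])
```

```text
[np.float64(0.0559), np.float64(0.0563), np.float64(0.0562), np.float64(0.0564)]
18.075 [-7.65207896  2.97846291  3.3416875 ] 0.00870225822545352
```

View pics/j.png

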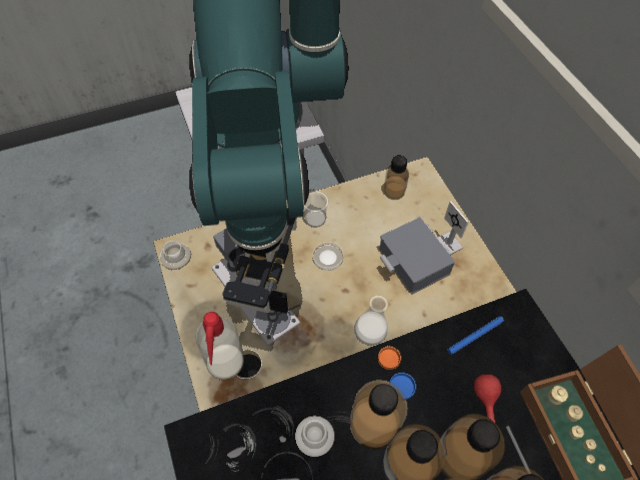

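The lid is flat at 56 mm, the mark at (455,220) is in the open, and the bystanders stand where they were.

```bash
python3 -c "
from cell import env
env.sign_off()"
```

```text
the job is handed in; nothing more can be done
```

The lid is shut and the mirror is turned so the camera's line of sight points at the middle of the mark. I handed the job in at about 18 s, still gripping the tab at 40 N.

- **Lid:** I took the bar by its ends and lowered it slowly along its arc. I then pressed until resistance rose to about 18 N. The last picture shows the lid flat at 56 mm from front to hinge, which is its shut height.
- **Mirror:** In the wrist picture the needle points along 1.6468 rad. The bearing to the mark is about 1.647 rad, and the stand and gripper angles give 1.648.
- **Checks that disagreed:**
  - The scene camera's line fit gave 1.55 rad. The needle was partly hidden there and the fit was poor, so I set it aside.
  - Single-point needle-tip readings spread from 1.63 to 1.69 rad; the side camera's 5-point line fit gave 1.653.
  - While I lowered the lid, the wrist felt up to 11 N of sideways force from a small misalignment. I corrected part of it on the way.
- **Loose things:** In the last picture the glassware and other loose things look to be where they started. I checked this by eye only.

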